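Hang the slotted gauge plate on the press's headed pin

TASK

Lift the gauge plate with the open side slot out of the rack and hang it by that slot on the headed pin of the press's post: feel for the pin, whose height is only roughly known, slide the slot sideways over it to the end and let the plate down, without dropping it, until the pin is fully home in the notch and the plate hangs free and upright. Work gently: the plate must never press on the press with more than 20 N. Leave the plate with the closed hole and the tin, burnishing tool and tongs where they are.

Things in the scene. Friction and masses are not known exactly. Their poses are not given: they have to be found in the camera images.
- plate_grip (a point): Grip point on the tab of the slotted gauge plate: bare steel, 6 mm thick, about 0.45 kg, upright in a rack groove. Tab 30 mm wide, 64 mm tall, top edge 22 mm above this point, its foot 42 mm below. Axes: x across the thickness, y along the width (slot opens to +y), z up. Plate underside 164 mm below the point, its solid top edge (y -37 to +45 mm) 42 mm below it.
- plate_seat (a point): Top middle of the notch, 59 mm under plate_grip, same axes; it rests on the pin when hung. In this frame (mm): notch y -6.5 to 6.5, z -14 to 0; level channel 13 mm high, z -27 to -14, from blind end y -6.5 to the open +y edge; upper jaw above it out to y 45 (underside z -14), lower jaw under it only out to y 25, from z -65 to -27; below that the foot out to y 45. Centre of mass under the notch.
- pin_mark (a point): Mark on the press's post, 135 mm above the table. x: the way the pin points (roughly away from the robot); y: left along the post's face; z: up. Level rigid steel pin, 10 mm thick, along x; round head 24 mm across, 5 mm thick. Post face at x -7, head's inner face at x +7 mm: the plate goes between. Pin axis at y 0, but clamped anywhere from 15 mm below to 15 mm above the mark.
- rack: Fixed wooden rack 125 (x) by 116 (y) by 40 mm high, two grooves 8 mm wide along its y, 80 mm apart (x -40 and +40 mm), 34 mm deep, their floor 6 mm above the table. Origin: centre of the underside. Plates stand with their x along the rack's x; which groove holds which plate varies.
- hole_plate: Second steel plate of the same size and tab, with a closed hole 16 mm wide in place of the open slot, standing in the other groove; it stays there. Origin: underside, below its tab.
- eyelet_tin: Open round tin of brass eyelets, 80 mm across, 45 mm high. Origin: centre of the underside. Bystander.
- burnisher: Walnut burnishing tool lying flat, 160 mm long, 22 mm wide, 18 mm high. Origin: underside, near its middle. Bystander.
- tongs: Chrome tongs lying flat, about 200 mm long, 42 mm wide, 8 mm high. Origin: underside, near the middle. Bystander.
- plate: The slotted gauge plate itself. Origin: underside, straight below plate_grip (164 mm) and plate_seat (105 mm); same axes. Foot y -37 to 45 mm, z 0 to 40; lower jaw y -37 to 25, z 40 to 78; channel z 78 to 91, notch z 91 to 105.
- press: Cast iron hand press, fixed, axes as pin_mark. Origin: on the table at the foot of the post's front face, 135 mm under and 7 mm behind pin_mark. The post is 64 mm wide (y -32 to 32 mm), 40 mm deep (x -40 to 0), 157 mm high; free space down to the table in front of it (x above 0). The tall press (up to 550 mm with its lever) begins at y = +210 mm.

How it is judged:
By the outcome, as a careful person would: the job done as asked, in the order asked, and still so for the second after the job is handed in, with the robot touching nothing.
It also fails if it takes over 48 s, if anything falls off the work surface, if the arm or the gripper's body presses on something with over 40 N, if the wrist force passes 120 N, or if a joint passes its speed limit or range.

ROBOT

A 6-joint arm with a two-finger parallel gripper is mounted at the origin on the work surface. World frame = base frame: x ahead of the robot, y to its left, z up, the work surface at z = 0. Lengths are in m, angles in rad, forces in N, time in s.
With the tool pointing down it reaches from about 0.3 to 0.95 m from the base axis. Payload 3.1 kg.
Tool frame: the origin (TCP) lies midway between the tips of the shut fingers; the grasp point (between the pads) lies 19 mm behind it; z points along the fingers, y is the line along which they close (so a half turn about z gives the same grasp; the last joint's range is limited). The gripper opens to 85 mm and grips with 20 to 120 N. Pads are 22 mm wide; open, the fingers measure 114 mm over their backs; the gripper's body (76 mm by 85 mm) begins 54 mm behind the grasp point. The pads swing forward as they close: fully open they stand 13 mm farther back than shut.
Start: joints at [-1.268, 0.308, 1.634, -0, 1.2, -0.07], TCP at [0.228, -0.582, 0.231] pointing down, gripper open.
Joint ranges: [-3.06, 3.06], [-0.79, 1.96], [0.05, 2.63], [-1.19, 4.34], [0.05, 2.64], [-2.94, 2.94]. Speed limits (rad/s): [2.79, 2.79, 3.14, 3.14, 3.14, 3.14].

INTERFACE

Orientations are given as a rotation vector (axis times angle).
In Python, from station import bot, vision gives the robot as it stands. The module is installed in compiled form; this text tells all that it offers.
- The arm moves only by the tool jog_arm, never from a script. Its argument "rows" is a list that holds one entry, the list of rows, each a list of 4 numbers: the shift along the tool's x, y, z as a fraction of full scale, then the turn about the tool's z as a fraction of full scale. A call has 1 to 20 rows; each row is the pose to reach, as a shift and turn from the pose commanded when the call began, along the tool's axes at that moment; what a row does not reach only later rows make up. Full scale, the value 1, is 0.5 m for a shift and pi/4 rad for a turn. A row lasts 1/12 s, in which the tool goes at most 41.7 mm and 7.16 degrees, less where a joint would pass 70% of its speed; a pose out of reach is approached as far as the arm can. A call with a number of a shift or a turn outside -1 to 1 is refused whole. A call with a gripper value outside its range is refused whole. "gripper" is the closure, from -1 (fully open) to 1 (shut), so that 0 is half open, set as the call begins (left out, the last holds). The fingers move at their own pace and stop on an object; "squeeze" is the grip in N (left out, the last holds). Time passes only in rows, so rows that repeat a pose let the fingers close. It gives the time, the measured TCP pose, the force, the opening and the grip force at its end, in the units of the state.
- bot.sense(): the state, without advancing time (a new reading comes with each control period).
- vision.camera(name): name is "scene" or "side" or "wrist"; returns a dict with "img" (480x640x3 uint8, red, green, blue), "z_map" (480x640 float32, m along the optical axis (not along the pixel's ray), 0 where there is no reading), "fov_y" (degrees; the focal length in pixels is half the picture's height over the tangent of half this angle, whatever the lens; pixels are square), "cx", "cy" (the principal point, pixels), "dist_coeffs" ([k1, k2, p1, p2, k3] as OpenCV has them; the pictures are not rectified), "origin" and "attitude" of the camera in the world. Camera axes: x right, y up, looking along -z (the intrinsics and any distortion apply to the point x, -y, -z); pixel columns grow to the right and rows downward; lengths in m; the calibration is good to about 2 mm. A picture is of the moment at which its call begins.
- bot.job_done(): hands the job in; it is judged then, once.
The state is a dict: "clock": time; "joint_positions": joint angles; "qd": joint speeds; "tau": joint torques, N m; "position": TCP position; "orientation": TCP orientation; "force": force on the tool from outside, world axes, zero at the start; "torque": the same for the moment, N m; "finger_gap": opening from 0.0 (shut) to 1.0 (fully open); "grasp_force": force on a finger pad.
Only numpy, scipy, OpenCV 4.12 (cv2) and the standard library are available. Lean on these libraries where they do the work, as an engineer would, in place of code of your own. Each camera call takes 0.05 s, during which the arm holds its last target. There are 200 camera calls.

## Working session

There is one attempt and no reset: what is moved stays moved. The work goes in short steps, Python scripts to look and compute and a tool call to move; the robot and the scene stay as the last step left them, time stands still between calls to the robot, and variables do not carry over. Pictures are saved under pics/ and viewed, at most 10 in all, crops included, and the job is handed in when it is done.

Besides the shell and the picture viewer there is one more tool, called after "Call:" as a command line: name --argument value ..., lists and objects as JSON in quotes. jog_arm: Moves the arm, as the interface text tells. Shift numbers are shares of 0.5 m and turn numbers shares of pi/4 rad, none past 1 either way. Its arguments: {"type":"object","properties":{"rows":{"type":"array","items":{"type":"array","items":{"type":"array","items":{"type":"number","minimum":-1,"maximum":1}}}},"gripper":{"type":"number"},"squeeze":{"type":"number"}},"required":["rows"]}

```bash
mkdir -p pics
cat > h.py <<'E'
import numpy as np, cv2, pickle
from station import bot, vision
from scipy.spatial.transform import Rotation as R
def cam(n):
    c=vision.camera(n); pickle.dump(c,open(f'{n}.pkl','wb')); return c
def cloud(c,px=None):
    h,w=c['z_map'].shape; f=h/2/np.tan(np.radians(c['fov_y'])/2)
    K=np.array([[f,0,c['cx']],[0,f,c['cy']],[0,0,1.]])
    if px is None: v,u=np.mgrid[:h,:w]; px=np.stack([u,v],-1).reshape(-1,2)
    px=np.asarray(px,float).reshape(-1,1,2)
    n=cv2.undistortPoints(px,K,np.array(c['dist_coeffs'],float))[:,0]
    z=c['z_map'][px[:,0,1].astype(int),px[:,0,0].astype(int)]
    P=np.c_[n[:,0]*z,-n[:,1]*z,-z]
    A=np.array(c['attitude'],float)
    Rm=A if A.shape==(3,3) else R.from_rotvec(A).as_matrix()
    W=P@Rm.T+c['origin']; W[z==0]=np.nan
    return W
E
python3 - <<'E'
from h import *
s=bot.sense(); print(s)
ims=[]
for n in ['scene','side','wrist']:
    c=cam(n); print(n,c['fov_y'],c['cx'],c['cy'],c['dist_coeffs'],c['origin'],c['attitude'])
    cv2.imwrite(f'pics/{n}0.png',c['img'][:,:,::-1])
E
```

```text
{'clock': 0.0, 'joint_positions': array([-1.26771035e+00,  3.08995871e-01,  1.63517736e+00, -4.12549565e-05,
        1.19968856e+00, -6.96899407e-02]), 'qd': array([-1.63159256e-03, -3.81960221e-04,  4.32166755e-04,  1.60087306e-03,
       -1.31368471e-03, -9.26701607e-06]), 'tau': array([ 6.22873140e-04, -4.15249264e+01, -2.76662904e+01, -9.25860604e-05,
        1.01565145e-02, -9.47073119e-06]), 'position': array([ 0.22735227, -0.58130977,  0.23005713]), 'orientation': array([-3.08496557e+00, -5.81776845e-01,  4.74625180e-04]), 'force': array([0.09339264, 0.24556557, 0.36032589]), 'torque': array([ 0.02161422, -0.01934992,  0.0260751 ]), 'grasp_force': 0.0, 'finger_gap': 1.003635839426864}
scene 57.569465545247546 316.8673534148372 234.63342532684788 [0.02304029 0.         0.         0.         0.        ] [ 0.86187562 -0.33934491  0.7128667 ] [0.50561821 0.23071357 0.79156332]
side 57.950003616499224 315.9807359925563 239.5405806596378 [-0.09748548  0.          0.          0.          0.        ] [ 0.17398395 -0.53696075  0.54140261] [ 0.93912712 -0.37685548 -0.7060709 ]
wrist 67.20866536781213 321.18690550199364 238.34601713934074 [-0.0318661  0.         0.         0.         0.       ] [ 0.29930305 -0.55386039  0.37202286] [-0.26458827  0.18196032 -1.18815387]
```

View pics/scene0.png

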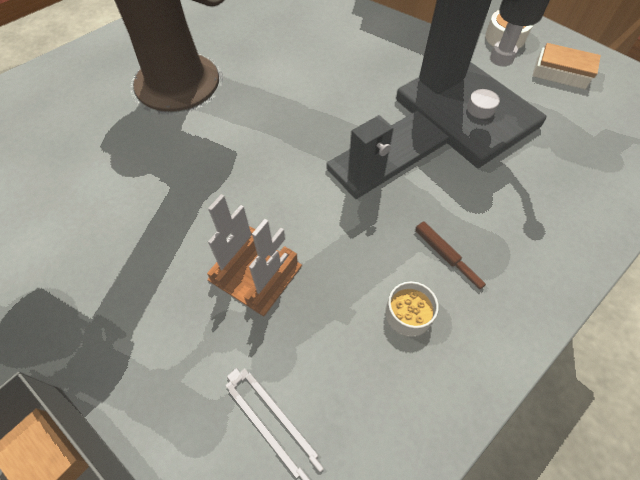

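View pics/side0.png

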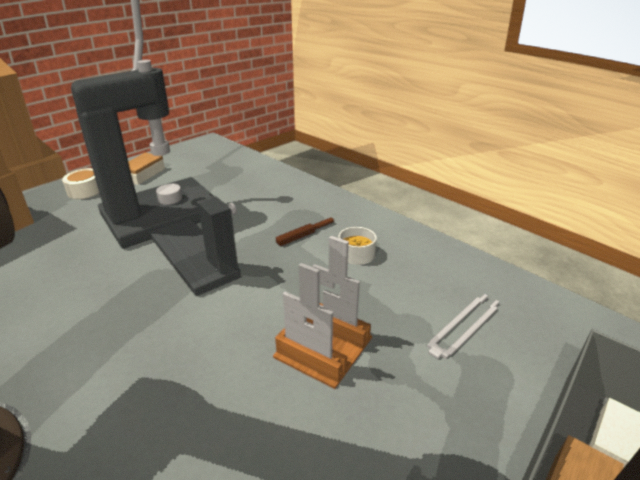

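Run:
```python
from h import *
L=lambda n:pickle.load(open(n+'.pkl','rb'))
a,b,w=L('scene'),L('side'),L('wrist')
A=cv2.resize(a['img'][185:325,195:315],None,fx=3.3,fy=3.3,interpolation=2)
B=cv2.resize(b['img'][230:390,265:385],None,fx=3.3,fy=3.3,interpolation=2)[:A.shape[0]+60]
m=np.zeros((600,800,3),np.uint8); m[:A.shape[0],:A.shape[1]]=A; m[:B.shape[0],400:400+B.shape[1]]=B[:, :400]
cv2.imwrite('pics/m1.png',m[:,:,::-1])
for n,c,pts in [('scene',a,[(219,206),(236,215),(232,240),(263,230),(277,238),(258,296),(212,270),(265,312),(300,268),(372,125),(385,148),(356,124),(391,134),(385,310),(345,150)]),('side',b,[(310,275),(338,245),(300,320),(345,285),(300,300),(277,358),(337,382),(368,330),(207,205),(225,198),(210,240),(230,208),(233,250)])]:
    for p,q in zip(pts,cloud(c,pts)): print(n,p,q.round(4))
for n,c in (('scene',a),('side',b)):
    P=cloud(c); P=P[~np.isnan(P[:,0])]
    q=P[(P[:,2]>.14)&(P[:,2]<.3)&(np.hypot(P[:,0],P[:,1])<.9)&(P[:,0]>.25)]
    print(n,len(q)); 
    H,xe,ye=np.histogram2d(q[:,0],q[:,1],bins=[np.arange(.25,.9,.02),np.arange(-.9,.6,.02)])
    for i,j in zip(*np.where(H>4)): print((round(xe[i],2),round(ye[j],2),int(H[i,j])),end=' ')
    print()
```

```text
scene (219, 206) [ 0.49   -0.1959  0.1823]
scene (236, 215) [ 0.4838 -0.1715  0.1261]
scene (232, 240) [ 0.4893 -0.1942  0.0797]
scene (263, 230) [ 0.5664 -0.1751  0.1811]
scene (277, 238) [ 0.5613 -0.1511  0.1241]
scene (258, 296) [ 0.5818 -0.2199  0.0408]
scene (212, 270) [ 0.4911 -0.2468  0.0426]
scene (265, 312) [ 0.5986 -0.2238  0.0066]
scene (300, 268) [ 0.5757 -0.1229  0.0016]
scene (372, 125) [0.519  0.1069 0.1573]
scene (385, 148) [0.5632 0.094  0.1438]
scene (356, 124) [ 0.394   0.211  -0.0017]
scene (391, 134) [0.5488 0.1255 0.1441]
scene (385, 310) [ 0.7373 -0.074   0.0089]
scene (345, 150) [0.4326 0.137  0.0009]
side (310, 275) [ 0.4872 -0.2003  0.1818]
side (338, 245) [ 0.565  -0.1782  0.183 ]
side (300, 320) [ 0.4831 -0.1814  0.0887]
side (345, 285) [ 0.5669 -0.1937  0.115 ]
side (300, 300) [ 0.4837 -0.1823  0.1283]
side (277, 358) [ 0.4566 -0.1525  0.0024]
side (337, 382) [ 0.4895 -0.2543  0.0056]
side (368, 330) [ 0.5838 -0.2328  0.0339]
side (207, 205) [0.516  0.1083 0.157 ]
side (225, 198) [ 7.118e-01  3.715e-01 -2.000e-04]
side (210, 240) [0.5053 0.0982 0.089 ]
si
[... 3192 characters left out ...]
8) (np.float64(0.53), np.float64(0.36), 69) (np.float64(0.53), np.float64(0.38), 92) (np.float64(0.53), np.float64(0.4), 31) (np.float64(0.55), np.float64(-0.2), 255) (np.float64(0.55), np.float64(-0.18), 318) (np.float64(0.55), np.float64(0.08), 23) (np.float64(0.55), np.float64(0.1), 6) (np.float64(0.55), np.float64(0.36), 177) (np.float64(0.55), np.float64(0.38), 208) (np.float64(0.55), np.float64(0.4), 119) (np.float64(0.57), np.float64(-0.2), 26) (np.float64(0.57), np.float64(0.36), 177) (np.float64(0.57), np.float64(0.38), 215) (np.float64(0.57), np.float64(0.4), 11) (np.float64(0.59), np.float64(0.36), 43) (np.float64(0.59), np.float64(0.38), 57) (np.float64(0.59), np.float64(0.4), 5)
```

View pics/m1.png

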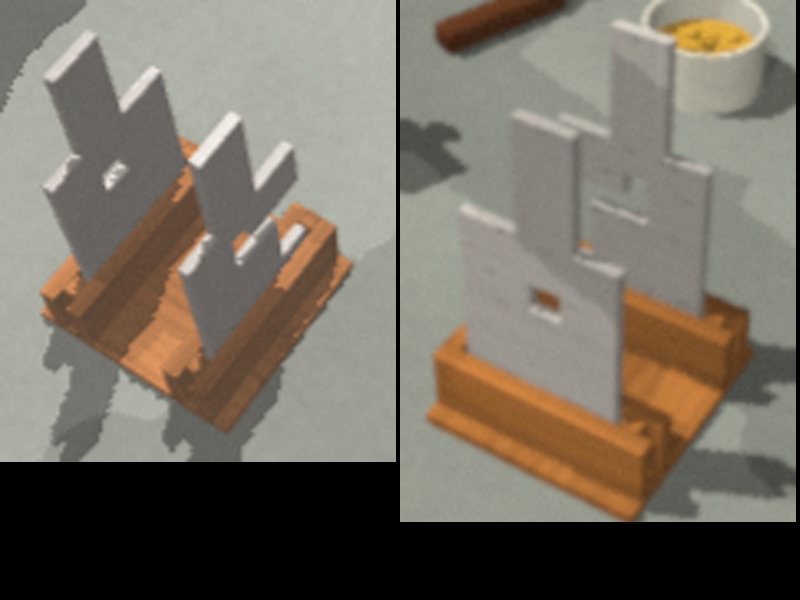

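Run:
```python
from h import *
L=lambda n:pickle.load(open(n+'.pkl','rb'))
PA=[]
for n in ('scene','side'):
    P=cloud(L(n)); P=P[~np.isnan(P[:,0])]
    def box(x0,x1,y0,y1,z0,z1): return P[(P[:,0]>x0)&(P[:,0]<x1)&(P[:,1]>y0)&(P[:,1]<y1)&(P[:,2]>z0)&(P[:,2]<z1)]
    for nm,(x0,x1) in (('hole',(.45,.52)),('slot',(.535,.60))):
        f=box(x0,x1,-.26,-.12,.05,.122); t=box(x0,x1,-.26,-.12,.135,.176); top=box(x0,x1,-.26,-.12,.178,.2); e=box(x0,x1,-.28,-.1,.05,.115)
        k=np.polyfit(f[:,1],f[:,0],1); kt=np.polyfit(t[:,1],t[:,0],1)
        r=cv2.minAreaRect(top[:,:2].astype(np.float32)*1000)
        d=np.array([-np.sin(np.arctan(k[0])),1]); u=np.array([k[0],1])/np.hypot(k[0],1)
        print(n,nm,'yaw face',-np.degrees(np.arctan(k[0])).round(2),'tab',-np.degrees(np.arctan(kt[0])).round(2),'rms',np.std(f[:,0]-np.polyval(k,f[:,1])).round(4),'top',r,top[:,2].max().round(4), len(top))
        s=t[:,:2]@u; s2=f[:,:2]@u
        print('   tab center',((s.min()+s.max())/2).round(4),'w',np.ptp(s).round(4),'->',(u*((s.min()+s.max())/2)).round(4),'mean tab',t.mean(0).round(4),'plate ext rel',(s2.min()-(s.min()+s.max())/2).round(4),(s2.max()-(s.min()+s.max())/2).round(4),'u',u.round(4),'zmax face',f[:,2].max().round(4), 'xface at tab mean', np.polyval(kt,t[:,1].mean()).round(4))
    pt=box(.46,.60,.03,.17,.154,.162)
    r=cv2.minAreaRect(pt[:,:2].astype(np.float32)*1000); print(n,'post',r,np.median(pt[:,2]).round(4),cv2.boxPoints(r).round(1).tolist())
    # front of post: points beyond
    ang=r[2]
    F=box(.48,.62,.03,.17,.08,.153)
    np.save(n+'_front.npy',F)
    PA.append((r,F))
    pts=cv2.boxPoints(r)/1000; c=np.array(r[0])/1000
    e=[pts[1]-pts[0],pts[2]-pts[1]]; e=sorted(e,key=np.linalg.norm); ex=e[0]/np.linalg.norm(e[0]); ex=ex*np.sign(ex[0]); ey=np.array([-ex[1],ex[0]])
    xl=(F[:,:2]-c)@ex; yl=(F[:,:2]-c)@ey
    h=F[xl>.026]; 
    print(' yaw',np.degrees(np.arctan2(ex[1],ex[0])).round(2),'protruding',len(h))
    if len(h): 
        g=np.c_[xl[xl>.026],yl[xl>.026],h[:,2]]; print(g.min(0).round(4),g.max(0).round(4),np.median(g,0).round(4)); hd=g[g[:,0]>.031]; print('head',hd.min(0).round(4),hd.max(0).round(4),len(hd))
```

```text
scene hole yaw face 13.18 tab 10.89 rms 0.0011 top ((487.7690124511719, -197.627197265625), (8.332505226135254, 31.001663208007812), 10.936235427856445) 0.1945 188
   tab center -0.3036 w 0.0309 -> [ 0.0692 -0.2956] mean tab [ 0.4902 -0.1989  0.156 ] plate ext rel -0.0377 0.045 u [-0.228   0.9737] zmax face 0.122 xface at tab mean 0.4902
scene slot yaw face 13.18 tab 9.9 rms 0.0013 top ((565.1477661132812, -178.91648864746094), (7.357935428619385, 30.59665298461914), 13.516148567199707) 0.195 177
   tab center -0.3031 w 0.0311 -> [ 0.0691 -0.2951] mean tab [ 0.5678 -0.1807  0.156 ] plate ext rel -0.0375 0.0447 u [-0.2279  0.9737] zmax face 0.1218 xface at tab mean 0.5678
scene post ((524.2804565429688, 100.57730865478516), (66.47982788085938, 42.805824279785156), 82.81818389892578) 0.1571 [[498.8999938964844, 70.30000305175781], [541.4000244140625, 64.9000015258789], [549.7000122070312, 130.89999389648438], [507.20001220703125, 136.1999969482422]]
 yaw -7.18 protruding 110
[ 0.0261 -0.012   0.1243] [0.0402 0.0111 0.1486] [ 0.038  -0.0021  0.1393]
head [ 0.0339 -0.012   0.1243] [0.040
[... 410 characters left out ...]
 ((565.43408203125, -177.4857177734375), (9.047439575195312, 30.554584503173828), 12.94843864440918) 0.1938 198
   tab center -0.3069 w 0.0315 -> [ 0.0733 -0.298 ] mean tab [ 0.5638 -0.1786  0.1558] plate ext rel -0.0378 0.0319 u [-0.2388  0.9711] zmax face 0.1219 xface at tab mean 0.5638
side post ((525.0044555664062, 102.13943481445312), (67.69966888427734, 40.50465774536133), 82.95460510253906) 0.1572 [[500.79998779296875, 71.0], [541.0, 66.0999984741211], [549.2999877929688, 133.1999969482422], [509.1000061035156, 138.1999969482422]]
 yaw -7.05 protruding 61
[ 0.032  -0.0128  0.1237] [0.0407 0.0082 0.1481] [ 0.0357 -0.0052  0.1398]
head [ 0.032  -0.0128  0.1237] [0.0407 0.0082 0.1481] 61
```

```bash
cat >> h.py <<'E'
def go(x,y,z,yaw,base=None):
    """fractions for jog to TCP world x,y,z with tool-y direction yaw (deg, mod 180)"""
    s=bot.sense(); M=R.from_rotvec(s['orientation']).as_matrix()
    ty=np.degrees(np.arctan2(M[1,1],M[0,1])); d=((yaw-ty+90)%180)-90
    sh=M.T@(np.array([x,y,z])-s['position'])/.5
    print('clk',s['clock'],'pos',s['position'].round(4),'tilt',M[2].round(4),'ty',ty.round(2),'F',s['force'].round(2),'gap',s['finger_gap'],'grip',s['grasp_force'])
    print('shift',sh.round(4),'turn',(-d/45).round(4),'q',s['joint_positions'].round(3))
E
python3 -c "
from h import *
go(.5655,-.1782,.26,13.3)"
```

```text
clk 0.15 pos [ 0.2274 -0.5814  0.2303] tilt [ 1.0e-04 -1.9e-03 -1.0e+00] ty -68.64 F [-0.02  0.    0.23] gap 0.9953782966512238 grip 0.0
shift [ 0.9235 -0.5049 -0.0584] turn -1.8209 q [-1.268  0.309  1.635  0.     1.2   -0.07 ]
```

Call:
jog_arm --rows '[[[0, 0, -0.06, 0], [0.9235, -0.505, -0.06, -0.95], [0.9235, -0.505, -0.06, -0.95], [0.9235, -0.505, -0.06, -0.95], [0.9235, -0.505, -0.06, -0.95], [0.9235, -0.505, -0.06, -0.95], [0.9235, -0.505, -0.06, -0.95], [0.9235, -0.505, -0.06, -0.95], [0.9235, -0.505, -0.06, -0.95], [0.9235, -0.505, -0.06, -0.95], [0.9235, -0.505, -0.06, -0.95], [0.9235, -0.505, -0.06, -0.95], [0.9235, -0.505, -0.06, -0.95], [0.9235, -0.505, -0.06, -0.95], [0.9235, -0.505, -0.06, -0.95], [0.9235, -0.505, -0.06, -0.95]]]' --gripper -1 --squeeze 70

```text
clock: 1.48
position: [0.566, -0.1774, 0.2607]
orientation: [-2.659, -1.671, 0.002]
force: [-0.1, 0.4, -0.2]
finger_gap: 0.999
grasp_force: 0.0
```

```bash
python3 -c "
from h import *
go(.5655,-.1782,.26,13.3)"
```

```text
clk 1.4833 pos [ 0.566  -0.1774  0.2607] tilt [-6.0e-04 -1.1e-03 -1.0e+00] ty -25.7 F [-0.1   0.39 -0.17] gap 0.9994609832401345 grip 0.0
shift [-0.002  -0.0003  0.0014] turn -0.8667 q [-3.770e-01  2.220e-01  1.681e+00 -1.000e-03  1.239e+00  7.200e-02]
```

Call:
jog_arm --rows '[[[-0.002, 0, 0, -0.867], [-0.002, 0, 0, -0.867], [-0.002, 0, 0, -0.867], [-0.002, 0, 0, -0.867], [-0.002, 0, 0, -0.867], [-0.002, 0, 0, -0.867], [-0.002, 0, 0, -0.867]]]'

```text
clock: 2.07
position: [0.564, -0.1812, 0.261]
orientation: [-1.954, -2.459, 0.001]
force: [0.2, 0.8, -0.1]
finger_gap: 1.002
grasp_force: 0.0
```

Run:
```python
from h import *
c=cam('wrist'); cv2.imwrite('pics/w1.png',c['img'][:,:,::-1])
P=cloud(c); P=P[~np.isnan(P[:,0])]
for n,x0,x1 in (('slot',.53,.61),('hole',.45,.52)):
    t=P[(P[:,0]>x0)&(P[:,0]<x1)&(P[:,1]>-.24)&(P[:,1]<-.12)&(P[:,2]>.185)&(P[:,2]<.2)]
    if len(t): print(n,len(t),cv2.minAreaRect(t[:,:2].astype(np.float32)*1000),np.median(t[:,2]))
go(.5655,-.1782,.151,13.3)
```

```text
slot 467 ((566.963134765625, -178.215576171875), (5.664394378662109, 30.62015151977539), 13.223542213439941) 0.19133090822391952
hole 631 ((489.1528015136719, -196.86631774902344), (6.674737930297852, 30.312458038330078), 13.682037353515625) 0.19108716560918312
clk 2.1167 pos [ 0.5642 -0.181   0.261 ] tilt [-0.    -0.001 -1.   ] ty 12.93 F [-0.08  0.59  1.09] gap 1.0022314389806297 grip 0.0
shift [0.0049 0.0041 0.22  ] turn -0.0081 q [-3.840e-01  2.200e-01  1.683e+00 -1.000e-03  1.239e+00 -6.090e-01]
```

View pics/w1.png

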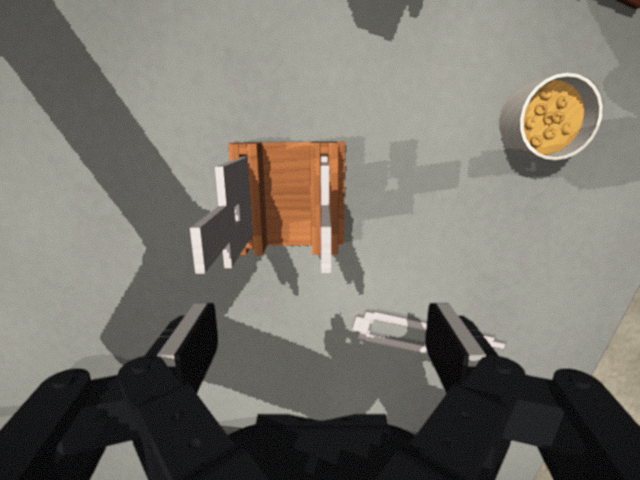

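Call:
jog_arm --rows '[[[0.005, 0.005, 0.06, -0.008], [0.005, 0.005, 0.09, -0.008], [0.005, 0.005, 0.09, -0.008], [0.005, 0.005, 0.09, -0.008], [0.005, 0.005, 0.09, -0.008]]]'

```text
clock: 2.53
position: [0.5675, -0.1774, 0.2172]
orientation: [1.946, 2.465, 0.0]
force: [0.0, 1.4, 0.2]
finger_gap: 0.998
grasp_force: 0.0
```

```bash
python3 -c "
from h import *
go(.566,-.1782,.151,13.3)"
```

```text
clk 2.5333 pos [ 0.5675 -0.1774  0.2172] tilt [-0.001  0.001 -1.   ] ty 13.41 F [0.03 1.38 0.24] gap 0.9975803359449252 grip 0.0
shift [-0.0008 -0.0034  0.1325] turn 0.0025 q [-0.376  0.263  1.722 -0.     1.156 -0.61 ]
```

Call:
jog_arm --rows '[[[-0.001, -0.003, 0.06, 0], [-0.001, -0.003, 0.1, 0], [-0.001, -0.003, 0.132, 0], [-0.001, -0.003, 0.132, 0], [-0.001, -0.003, 0.132, 0], [-0.001, -0.003, 0.132, 0]]]'

```text
clock: 3.03
position: [0.5673, -0.1782, 0.1524]
orientation: [1.943, 2.464, 0.002]
force: [-0.6, -0.2, -0.1]
finger_gap: 0.998
grasp_force: 0.0
```

```bash
python3 -c "
from h import *
go(.566,-.1782,.151,13.3)"
```

```text
clk 3.0333 pos [ 0.5673 -0.1782  0.1524] tilt [-0.0021  0.0029 -1.    ] ty 13.47 F [-0.59 -0.21 -0.07] gap 0.9981677585166105 grip 0.0
shift [ 0.0006 -0.0025  0.0028] turn 0.0038 q [-0.378  0.333  1.773 -0.     1.032 -0.613]
```

Call:
jog_arm --rows '[[[0, -0.0025, 0.0025, 0], [0, -0.0025, 0.0025, 0], [0, -0.0025, 0.0025, 0], [0, -0.0025, 0.0025, 0], [0, -0.0025, 0.0025, 0], [0, -0.0025, 0.0025, 0], [0, -0.0025, 0.0025, 0], [0, -0.0025, 0.0025, 0], [0, -0.0025, 0.0025, 0], [0, -0.0025, 0.0025, 0], [0, -0.0025, 0.0025, 0], [0, -0.0025, 0.0025, 0]]]' --gripper 1 --squeeze 70

```text
clock: 4.03
position: [0.5649, -0.1779, 0.1493]
orientation: [1.945, 2.466, 0.0]
force: [0.2, 0.3, 1.5]
finger_gap: 0.064
grasp_force: 68.9
```

```bash
python3 -c "
from h import *
go(.566,-.1782,.151,13.3)"
```

```text
clk 4.0333 pos [ 0.5649 -0.1779  0.1493] tilt [-4.e-04  6.e-04 -1.e+00] ty 13.49 F [0.2  0.32 1.54] gap 0.06361153350846285 grip 68.85605335235596
shift [-0.0011  0.002  -0.0035] turn 0.0041 q [-0.379  0.335  1.778  0.     1.028 -0.614]
```

Call:
jog_arm --rows '[[[0, 0, -0.01, 0], [0, 0, -0.025, 0], [0, 0, -0.045, 0], [0, 0, -0.07, 0], [0, 0, -0.095, 0], [0, 0, -0.12, 0], [0, 0, -0.14, 0], [0, 0, -0.15, 0], [0, 0, -0.15, 0], [0, 0, -0.15, 0], [0, 0, -0.15, 0]]]'

```text
clock: 4.95
position: [0.5638, -0.1776, 0.2232]
orientation: [-1.944, -2.465, 0.001]
force: [0.7, 0.6, -4.3]
finger_gap: 0.06
grasp_force: 68.8
```

Run:
```python
from h import *
ex=np.array([.9923,-.1236]);ey=np.array([.1236,.9923]); pin=np.array([.5514,.0981])
t=pin-.085*ey; print(t)
for i in range(3):
    s=bot.sense(); print(s['position'].round(4),s['force'].round(2))
c=cam('scene')
go(t[0],t[1],.22,-7.1)
```

```text
[0.540894  0.0137545]
[ 0.5638 -0.1776  0.2232] [ 0.66  0.61 -4.25]
[ 0.5638 -0.1776  0.2232] [ 0.66  0.61 -4.25]
[ 0.5638 -0.1776  0.2232] [ 0.66  0.61 -4.25]
clk 5.0 pos [ 0.5637 -0.1775  0.223 ] tilt [ 0.0013 -0.002  -1.    ] ty 13.48 F [-0.69 -0.31 -5.02] gap 0.058703764715198066 grip 68.75698685646057
shift [0.3826 0.0449 0.0063] turn 0.4574 q [-0.379  0.253  1.722 -0.     1.169 -0.614]
```

Call:
jog_arm --rows '[[[0.03, 0.003, 0, 0.04], [0.08, 0.009, 0, 0.1], [0.13, 0.015, 0, 0.16], [0.18, 0.021, 0, 0.22], [0.23, 0.027, 0, 0.28], [0.28, 0.033, 0, 0.34], [0.33, 0.039, 0, 0.4], [0.36, 0.042, 0, 0.44], [0.375, 0.044, 0, 0.457], [0.383, 0.045, 0, 0.457], [0.383, 0.045, 0, 0.457], [0.383, 0.045, 0, 0.457], [0.383, 0.045, 0, 0.457], [0.383, 0.045, 0, 0.457]]]'

```text
clock: 6.17
position: [0.5419, 0.0129, 0.2239]
orientation: [2.355, 2.079, -0.0]
force: [0.1, 0.5, -3.7]
finger_gap: 0.061
grasp_force: 68.7
```

Run:
```python
from h import *
ex=np.array([.9923,-.1236]);ey=np.array([.1236,.9923]); pin=np.array([.5514,.0981])
a,b=cam('scene'),cam('side')
s=bot.sense()
for n,c in (('scene',a),('side',b)):
    P=cloud(c); P=P[~np.isnan(P[:,0])]
    l=np.c_[(P[:,:2]-pin)@ex,(P[:,:2]-pin)@ey,P[:,2]]
    q=l[(abs(l[:,0])<.025)&(l[:,1]>-.14)&(l[:,1]<-.035)&(l[:,2]>.05)&(l[:,2]<.195)]
    k=np.polyfit(q[:,1],q[:,0],1); kz=np.polyfit(q[:,2],q[:,0],1)
    print(n,len(q),'x',np.median(q[:,0]).round(4),'yawslope',k.round(4),'tilt',kz.round(4),'y',np.percentile(q[:,1],[.5,99.5]).round(4),'z',np.percentile(q[:,2],[.5,99.5]).round(4))
    h=l[(l[:,0]>.004)&(l[:,0]<.018)&(abs(l[:,1])<.02)&(l[:,2]>.1)&(l[:,2]<.153)]
    print('  head',np.percentile(h,[1,50,99],axis=0).round(4).tolist(),len(h))
    cv2.imwrite(f'pics/{n}2.png',cv2.resize(c['img'][60:260,180:440] if n=='scene' else c['img'][120:320,140:400],None,fx=3,fy=3)[:,:,::-1])
t=pin-.085*ey; go(t[0],t[1],.22,-7.1)
```

```text
scene 1512 x 0.0028 yawslope [0.0063 0.0031] tilt [-0.0002  0.0026] y [-0.1251 -0.0431] z [0.0813 0.1946]
  head [[0.007, -0.0129, 0.1258], [0.011, -0.0035, 0.1386], [0.0126, 0.0091, 0.1489]] 97
side 1182 x -0.0008 yawslope [-0.0192 -0.0021] tilt [ 0.0015 -0.0006] y [-0.1246 -0.0408] z [0.0812 0.1945]
  head [[0.0057, -0.0123, 0.1259], [0.0088, -0.0053, 0.1394], [0.0131, 0.0087, 0.148]] 61
clk 6.2667 pos [0.5419 0.013  0.224 ] tilt [-2.e-04 -1.e-04 -1.e+00] ty -7.13 F [ 0.19 -0.42 -4.78] gap 0.057833200961105335 grip 68.72487545013428
shift [ 0.0013 -0.0021  0.0079] turn -0.0007 q [-0.056  0.156  1.837 -0.     1.149  0.068]
```

View pics/scene2.png

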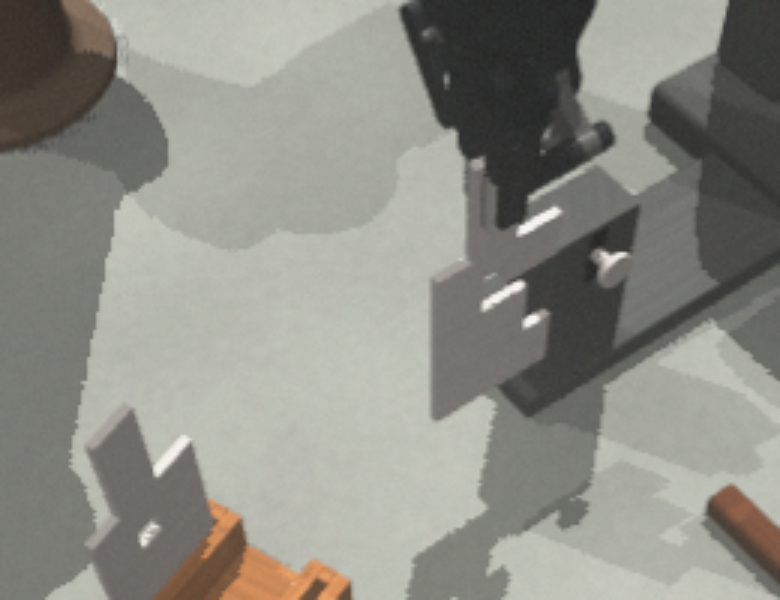

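Call:
jog_arm --rows '[[[0, -0.002, 0.01, 0], [0, -0.002, 0.025, 0], [0, -0.002, 0.04, 0], [0, -0.002, 0.05, 0], [0, -0.002, 0.05, 0], [0.01, -0.002, 0.05, 0], [0.025, -0.002, 0.05, 0], [0.04, -0.002, 0.05, 0], [0.05, -0.002, 0.05, 0], [0.05, -0.002, 0.05, 0], [0.05, -0.002, 0.05, 0], [0.05, -0.002, 0.05, 0]]]'

```text
clock: 7.27
position: [0.5439, 0.0388, 0.1992]
orientation: [2.353, 2.081, -0.0]
force: [0.6, -0.2, -3.5]
finger_gap: 0.057
grasp_force: 68.7
```

Call:
jog_arm --rows '[[[0.008, 0, 0, 0], [0.016, 0, 0, 0], [0.024, 0, 0, 0], [0.032, 0, 0, 0], [0.04, 0, 0, 0], [0.048, 0, 0, 0], [0.053, 0, 0, 0], [0.053, 0, 0, 0], [0.053, 0, 0, 0], [0.053, 0, 0, 0]]]'

```text
clock: 8.1
position: [0.5471, 0.0649, 0.199]
orientation: [2.354, 2.08, -0.0]
force: [0.1, 0.1, -4.5]
finger_gap: 0.063
grasp_force: 68.7
```

```bash
cat > look.py <<'E'
from h import *
ex=np.array([.9923,-.1236]);ey=np.array([.1236,.9923]); pin=np.array([.5514,.0981])
import sys
a,b=cam('scene'),cam('side')
s=bot.sense(); d=s['position'][:2]-pin
print('TCP press',(d@ex).round(4),(d@ey).round(4),s['position'][2].round(4),'Fpress',(s['force'][:2]@ex).round(2),(s['force'][:2]@ey).round(2),s['force'][2].round(2),s['clock'],s['grasp_force'])
for n,c in (('scene',a),('side',b)):
    P=cloud(c); P=P[~np.isnan(P[:,0])]
    l=np.c_[(P[:,:2]-pin)@ex,(P[:,:2]-pin)@ey,P[:,2]]
    yc=d@ey
    q=l[(abs(l[:,0])<.0065)&(l[:,1]>yc-.06)&(l[:,1]<yc+.06)&(l[:,2]>.035)&(l[:,2]<.195)]
    if len(q)>30: print(n,len(q),'x',np.median(q[:,0]).round(4),'y',np.percentile(q[:,1],[.5,99.5]).round(4),'z',np.percentile(q[:,2],[.5,99.5]).round(4))
    if len(sys.argv)>1: cv2.imwrite(f'pics/{n}{sys.argv[1]}.png',cv2.resize(c['img'][90:240,270:440] if n=='scene' else c['img'][160:310,150:320],None,fx=4,fy=4)[:,:,::-1])
E
python3 look.py 3
```

```text
TCP press -0.0001 -0.0336 0.199 Fpress -0.23 -0.24 -4.26 8.2 68.73666644096375
scene 1668 x 0.0014 y [-0.0731  0.0216] z [0.0562 0.1919]
side 1015 x -0.0021 y [-0.0728  0.0108] z [0.0557 0.1933]
```

View pics/scene3.png

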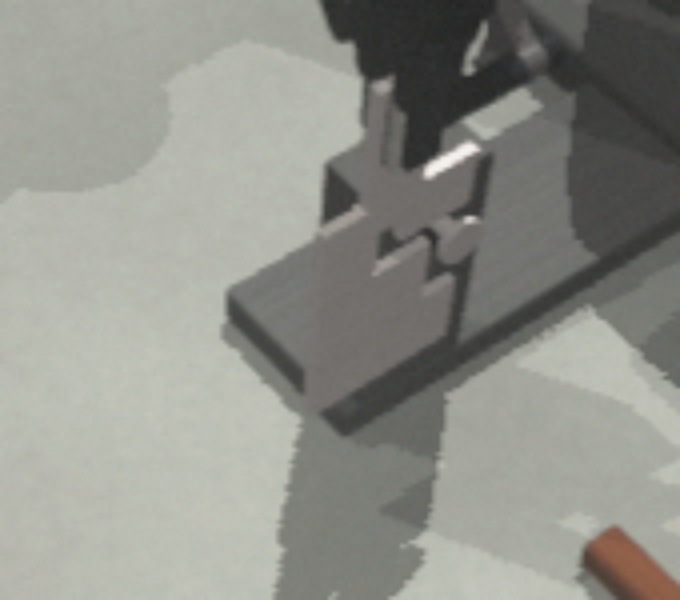

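Call:
jog_arm --rows '[[[0, 0, 0.002, 0], [0, 0, 0.004, 0], [0, 0, 0.004, 0], [0, 0, 0.004, 0]]]'

```text
clock: 8.53
position: [0.547, 0.0648, 0.1969]
orientation: [-2.354, -2.08, 0.0]
force: [-0.4, -0.2, -3.9]
finger_gap: 0.06
grasp_force: 68.7
```

Call:
jog_arm --rows '[[[0, 0, 0.002, 0], [0, 0, 0.002, 0], [0, 0, 0.002, 0]]]'

```text
clock: 8.78
position: [0.5471, 0.0649, 0.1959]
orientation: [-2.354, -2.08, 0.0]
force: [0.1, 0.3, -3.6]
finger_gap: 0.063
grasp_force: 68.7
```

Call:
jog_arm --rows '[[[0, 0, 0.001, 0], [0, 0, 0.001, 0], [0, 0, 0.001, 0]]]'

```text
clock: 9.03
position: [0.5471, 0.0649, 0.1955]
orientation: [-2.354, -2.08, 0.0]
force: [-0.2, -0.7, -4.3]
finger_gap: 0.06
grasp_force: 68.7
```

Keep going in 0.5 mm steps.

Call:
jog_arm --rows '[[[0, 0, 0.001, 0], [0, 0, 0.001, 0], [0, 0, 0.001, 0]]]'

```text
clock: 9.28
position: [0.5471, 0.0649, 0.195]
orientation: [-2.354, -2.08, 0.0]
force: [-0.1, -0.2, -4.8]
finger_gap: 0.056
grasp_force: 68.7
```

Call:
jog_arm --rows '[[[0, 0, 0.001, 0], [0, 0, 0.001, 0], [0, 0, 0.001, 0]]]'

```text
clock: 9.53
position: [0.5471, 0.0649, 0.1945]
orientation: [-2.354, -2.08, 0.0]
force: [-0.3, 0.3, -3.3]
finger_gap: 0.058
grasp_force: 68.7
```

Call:
jog_arm --rows '[[[0, 0, 0.001, 0], [0, 0, 0.001, 0], [0, 0, 0.001, 0]]]'

```text
clock: 9.78
position: [0.5471, 0.0649, 0.194]
orientation: [-2.354, -2.08, 0.0]
force: [-0.1, 0.1, -3.8]
finger_gap: 0.061
grasp_force: 68.7
```

Call:
jog_arm --rows '[[[0, 0, 0.001, 0], [0, 0, 0.001, 0], [0, 0, 0.001, 0]]]'

```text
clock: 10.03
position: [0.5471, 0.0649, 0.1935]
orientation: [-2.354, -2.08, 0.0]
force: [-0.3, -0.0, -4.5]
finger_gap: 0.06
grasp_force: 68.7
```

Call:
jog_arm --rows '[[[0, 0, 0.001, 0], [0, 0, 0.001, 0], [0, 0, 0.001, 0]]]'

```text
clock: 10.28
position: [0.5471, 0.0649, 0.193]
orientation: [-2.354, -2.08, 0.0]
force: [-0.3, 0.1, -4.1]
finger_gap: 0.057
grasp_force: 68.7
```

Call:
jog_arm --rows '[[[0, 0, 0.001, 0], [0, 0, 0.001, 0], [0, 0, 0.001, 0]]]'

```text
clock: 10.53
position: [0.5472, 0.0649, 0.1927]
orientation: [2.354, 2.08, 0.0]
force: [-0.2, -0.9, -2.4]
finger_gap: 0.062
grasp_force: 69.0
```

Call:
jog_arm --rows '[[[0, 0, 0.001, 0], [0, 0, 0.001, 0], [0, 0, 0.001, 0]]]'

```text
clock: 10.78
position: [0.5473, 0.0649, 0.1926]
orientation: [2.354, 2.08, 0.0]
force: [-1.0, -0.2, 0.3]
finger_gap: 0.061
grasp_force: 69.4
```

Call:
jog_arm --rows '[[[0, 0, -0.0045, 0], [0, 0, -0.0045, 0], [0, 0, -0.0045, 0], [0.003, 0, -0.0045, 0], [0.007, 0, -0.0045, 0], [0.011, 0, -0.0045, 0], [0.014, 0, -0.0045, 0], [0.014, 0, -0.0045, 0], [0.014, 0, -0.0045, 0]]]'

```text
clock: 11.53
position: [0.548, 0.072, 0.1942]
orientation: [2.354, 2.08, -0.0]
force: [0.1, 0.9, -3.8]
finger_gap: 0.063
grasp_force: 68.7
```

Call:
jog_arm --rows '[[[0.004, 0, 0, 0], [0.008, 0, 0, 0], [0.012, 0, 0, 0], [0.016, 0, 0, 0], [0.016, 0, 0, 0], [0.016, 0, 0, 0]]]'

```text
clock: 12.03
position: [0.549, 0.08, 0.1943]
orientation: [2.354, 2.08, -0.0]
force: [0.9, 0.1, -4.7]
finger_gap: 0.059
grasp_force: 68.7
```

```bash
python3 look.py 4
```

```text
TCP press -0.0002 -0.0185 0.1943 Fpress 1.1 0.07 -3.99 12.1333 68.74776005744934
scene 1574 x 0.0015 y [-0.0579  0.025 ] z [0.0525 0.193 ]
side 844 x -0.0021 y [-0.0577  0.0262] z [0.0526 0.1938]
```

Call:
jog_arm --rows '[[[0.004, 0, 0, 0], [0.008, 0, 0, 0], [0.012, 0, 0, 0], [0.016, 0, 0, 0], [0.02, 0, 0, 0], [0.024, 0, 0, 0], [0.028, 0, 0, 0], [0.032, 0, 0, 0], [0.032, 0, 0, 0], [0.032, 0, 0, 0]]]'

```text
clock: 12.97
position: [0.551, 0.0958, 0.1943]
orientation: [2.354, 2.08, -0.0]
force: [0.2, 0.2, -3.8]
finger_gap: 0.063
grasp_force: 68.7
```

Call:
jog_arm --rows '[[[0.002, 0, 0, 0], [0.004, 0, 0, 0], [0.004, 0, 0, 0], [0.004, 0, 0, 0]]]'

```text
clock: 13.3
position: [0.5512, 0.0977, 0.1943]
orientation: [2.354, 2.08, -0.0]
force: [0.2, -0.5, -3.9]
finger_gap: 0.063
grasp_force: 68.7
```

Call:
jog_arm --rows '[[[0.002, 0, 0, 0], [0.002, 0, 0, 0], [0.002, 0, 0, 0]]]'

```text
clock: 13.55
position: [0.5513, 0.0987, 0.1943]
orientation: [-2.354, -2.08, 0.0]
force: [-0.5, -0.3, -4.0]
finger_gap: 0.062
grasp_force: 68.7
```

Call:
jog_arm --rows '[[[0.002, 0, 0, 0], [0.002, 0, 0, 0], [0.002, 0, 0, 0]]]'

```text
clock: 13.8
position: [0.5515, 0.0997, 0.1943]
orientation: [2.354, 2.08, 0.0]
force: [0.5, -0.2, -4.4]
finger_gap: 0.064
grasp_force: 68.7
```

Call:
jog_arm --rows '[[[0.002, 0, 0, 0], [0.002, 0, 0, 0], [0.002, 0, 0, 0]]]'

```text
clock: 14.05
position: [0.5516, 0.1006, 0.1943]
orientation: [2.354, 2.08, -0.0]
force: [0.1, -0.9, -3.0]
finger_gap: 0.06
grasp_force: 68.7
```

Call:
jog_arm --rows '[[[0.001, 0, 0, 0], [0.001, 0, 0, 0], [0.001, 0, 0, 0]]]'

```text
clock: 14.3
position: [0.5516, 0.1008, 0.1942]
orientation: [2.354, 2.08, -0.001]
force: [-0.1, -1.1, -5.0]
finger_gap: 0.059
grasp_force: 68.8
```

Call:
jog_arm --rows '[[[0.001, 0, 0, 0], [0.001, 0, 0, 0], [0.001, 0, 0, 0]]]'

```text
clock: 14.55
position: [0.5516, 0.1011, 0.1942]
orientation: [2.354, 2.08, -0.002]
force: [0.5, -3.0, -3.7]
finger_gap: 0.06
grasp_force: 68.7
```

Call:
jog_arm --rows '[[[-0.005, 0, 0, 0], [-0.005, 0, 0, 0], [-0.005, 0, 0, 0], [-0.005, 0, 0, 0]]]'

```text
clock: 14.88
position: [0.5515, 0.0996, 0.1943]
orientation: [-2.354, -2.079, -0.001]
force: [-0.5, -0.4, -3.8]
finger_gap: 0.06
grasp_force: 68.7
```

Call:
jog_arm --rows '[[[0, 0, 0.002, 0], [0, 0, 0.004, 0], [0, 0, 0.006, 0], [0, 0, 0.008, 0], [0, 0, 0.008, 0], [0, 0, 0.008, 0]]]'

```text
clock: 15.38
position: [0.5513, 0.0992, 0.1901]
orientation: [-2.354, -2.08, 0.0]
force: [-0.3, -0.0, -3.3]
finger_gap: 0.06
grasp_force: 68.7
```

```bash
python3 look.py 5
```

```text
TCP press -0.0001 0.0011 0.1903 Fpress -0.17 0.44 -3.51 15.4833 68.7079131603241
scene 1491 x 0.0014 y [-0.0388  0.0441] z [0.0474 0.1916]
side 601 x -0.002 y [-0.0387  0.0451] z [0.0483 0.194 ]
```

Call:
jog_arm --rows '[[[0, 0, 0.002, 0], [0, 0, 0.004, 0], [0, 0, 0.006, 0], [0, 0, 0.008, 0], [0, 0, 0.01, 0], [0, 0, 0.01, 0], [0, 0, 0.01, 0]]]'

```text
clock: 16.07
position: [0.5513, 0.0992, 0.1851]
orientation: [-2.354, -2.08, 0.0]
force: [-0.2, 0.5, -3.9]
finger_gap: 0.06
grasp_force: 68.7
```

Call:
jog_arm --rows '[[[0, 0, 0.002, 0], [0, 0, 0.004, 0], [0, 0, 0.006, 0], [0, 0, 0.008, 0], [0, 0, 0.008, 0], [0, 0, 0.008, 0]]]'

```text
clock: 16.57
position: [0.5513, 0.0991, 0.1811]
orientation: [-2.354, -2.08, 0.0]
force: [0.3, -0.4, -4.3]
finger_gap: 0.061
grasp_force: 68.7
```

Call:
jog_arm --rows '[[[0, 0, 0.002, 0], [0, 0, 0.002, 0], [0, 0, 0.002, 0]]]'

```text
clock: 16.82
position: [0.5513, 0.0991, 0.1802]
orientation: [-2.354, -2.08, 0.0]
force: [-0.5, 0.5, -4.1]
finger_gap: 0.06
grasp_force: 68.7
```

Call:
jog_arm --rows '[[[0, 0, 0.001, 0], [0, 0, 0.001, 0], [0, 0, 0.001, 0]]]'

```text
clock: 17.07
position: [0.5514, 0.0992, 0.1798]
orientation: [-2.354, -2.08, 0.0]
force: [0.0, 0.1, -3.4]
finger_gap: 0.061
grasp_force: 68.7
```

Call:
jog_arm --rows '[[[0, 0, 0.001, 0], [0, 0, 0.001, 0], [0, 0, 0.001, 0]]]'

```text
clock: 17.32
position: [0.5514, 0.0992, 0.1792]
orientation: [-2.354, -2.08, 0.0]
force: [0.5, -0.7, -3.6]
finger_gap: 0.061
grasp_force: 68.7
```

Call:
jog_arm --rows '[[[0, 0, 0.001, 0], [0, 0, 0.001, 0], [0, 0, 0.001, 0]]]'

```text
clock: 17.57
position: [0.5515, 0.0992, 0.1788]
orientation: [2.354, 2.08, 0.0]
force: [-0.0, -0.2, -3.9]
finger_gap: 0.068
grasp_force: 68.7
```

Call:
jog_arm --rows '[[[0, 0, 0.001, 0], [0, 0, 0.001, 0], [0, 0, 0.001, 0]]]'

```text
clock: 17.82
position: [0.5515, 0.0992, 0.1787]
orientation: [2.354, 2.08, 0.0]
force: [1.2, -0.4, -2.3]
finger_gap: 0.058
grasp_force: 69.3
```

Call:
jog_arm --rows '[[[0, 0, 0.0008, 0], [0, 0, 0.0008, 0], [0, 0, 0.0008, 0]]]'

```text
clock: 18.07
position: [0.5516, 0.0992, 0.1785]
orientation: [2.354, 2.08, 0.001]
force: [-1.3, -0.0, 2.6]
finger_gap: 0.061
grasp_force: 69.7
```

```bash
python3 look.py 6; python3 -c "
import cv2,numpy as np
a=cv2.imread('pics/scene6.png');b=cv2.imread('pics/side6.png');m=np.hstack([a,b]);cv2.imwrite('pics/both6.png',cv2.resize(m,(800,int(800*m.shape[0]/m.shape[1]))))"
```

```text
TCP press 0.0001 0.0011 0.1785 Fpress -1.51 -0.05 2.52 18.1667 69.80225443840027
scene 1480 x 0.0017 y [-0.0388  0.0442] z [0.0364 0.1923]
side 559 x -0.0017 y [-0.0383  0.0451] z [0.0368 0.1942]
```

View pics/both6.png

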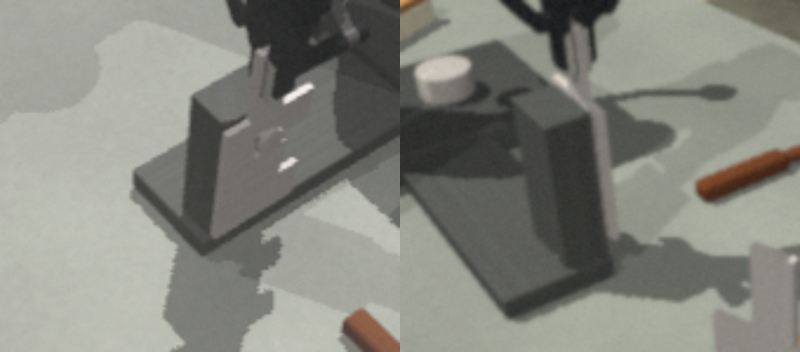

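Call:
jog_arm --rows '[[[0, 0, -0.0005, 0], [0, 0, -0.0005, 0], [0, 0, -0.0005, 0]]]' --squeeze 20

```text
clock: 18.42
position: [0.5516, 0.0992, 0.1785]
orientation: [2.354, 2.08, 0.001]
force: [-1.5, 0.0, 3.8]
finger_gap: 0.058
grasp_force: 69.8
```

Call:
jog_arm --rows '[[[0, 0, 0, 0], [0, 0, 0, 0], [0, 0, 0, 0], [0, 0, 0, 0], [0, 0, 0, 0], [0, 0, 0, 0]]]' --gripper 0.5

```text
clock: 18.92
position: [0.5514, 0.0991, 0.178]
orientation: [2.354, 2.08, 0.0]
force: [-0.4, -0.5, -0.2]
finger_gap: 0.249
grasp_force: 0.0
```

```bash
python3 look.py 7
```

```text
TCP press -0.0001 0.001 0.1781 Fpress -0.42 0.31 0.32 19.0167 0.0
scene 1435 x 0.0021 y [-0.0389  0.0442] z [0.0366 0.1932]
side 578 x -0.0015 y [-0.0388  0.0425] z [0.0359 0.194 ]
```

Released, plate stays put. Retreat straight up.

Call:
jog_arm --rows '[[[0, 0, -0.01, 0], [0, 0, -0.03, 0], [0, 0, -0.06, 0], [0, 0, -0.1, 0], [0, 0, -0.15, 0], [0, 0, -0.2, 0], [0, 0, -0.24, 0], [0, 0, -0.24, 0], [0, 0, -0.24, 0], [0, 0, -0.24, 0], [0, 0, -0.24, 0], [0, 0, -0.24, 0]]]'

```text
clock: 20.02
position: [0.5504, 0.099, 0.2964]
orientation: [-2.353, -2.079, 0.004]
force: [0.4, 0.4, -0.1]
finger_gap: 0.255
grasp_force: 0.0
```

```bash
sed -i 's/yc=d@ey/yc=0/' look.py; python3 look.py 8; python3 -c "
import cv2,numpy as np
a=cv2.imread('pics/scene8.png');b=cv2.imread('pics/side8.png');m=np.hstack([a,b]);cv2.imwrite('pics/both8.png',cv2.resize(m,(800,int(800*m.shape[0]/m.shape[1]))))"
```

```text
TCP press -0.0008 0.0009 0.2968 Fpress -0.94 0.18 -0.34 20.1167 0.0
scene 1586 x 0.0021 y [-0.039   0.0442] z [0.0368 0.194 ]
side 609 x -0.0015 y [-0.0385  0.0445] z [0.0369 0.1942]
```

View pics/both8.png

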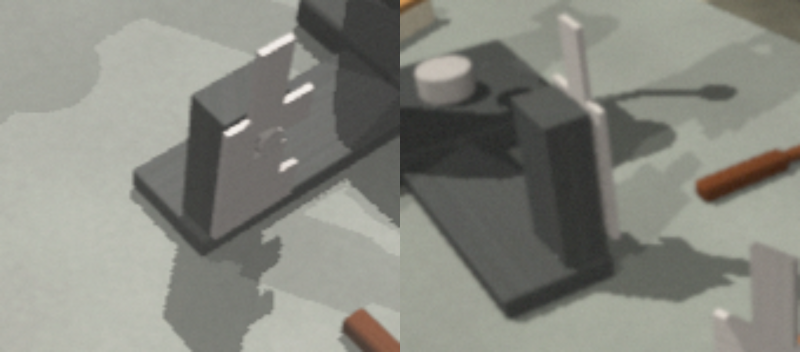

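The plate hangs upright between the post and the head, with the head at about (268,140) in the left half, and the gripper is clear of it.

```bash
python3 -c "
from station import bot
print(bot.job_done())"
```

```text
the job is handed in; nothing more can be done
None
```

The slotted plate is hanging free and upright on the pin with the pin home in the notch. The wrist force readings put contact on the press at no more than about 9 N, and the job was handed in at about 20 s with the gripper clear of the plate.

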